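# Fit the burette unit into the titrator's drive socket and hold it home

### The job

Take the thick burette unit out of the rack and fit it into the drive socket on the titrator: push its spindle into the hub, turn it until the key slips into the keyway, and keep pushing against the coupling spring until the flange sits flat on the hub. Finish while still holding it in the gripper, pressed fully home, so that I can close the clamp; do not let go. Leave the slim burette in the rack and the beaker and sample bottle where they stand.

Things in the scene. Friction and masses are not known exactly. Their poses are not given: they have to be found in the camera images.
- burette: The thick burette unit (loose, 0.2 to 0.35 kg), upright in one of the two rack holes. Origin: centre of its flange's underside, z up its axis, x towards its side port. Above the origin: grey flange 52 mm across, 8 thick; amber cylinder 40 mm across from 8 to 68 mm; white valve head 38 mm across to 84 mm; cap to 86 mm. Below: steel spindle 24 mm across, 30 mm long, last 4 mm tapering to 18.
- burette_grip (a point): Point on the thick burette's axis 52 mm above its origin, in the amber cylinder: the place to grip from above, fingers closing along the unit's y axis, so clear of the side port. Same axes as the burette.
- burette_port (a point): Outer end of the thick burette's side port: a white stub 11 mm thick with a 15 mm grey end, sticking out of the valve head along the unit's +x axis, 31 mm from the axis, 76 mm above the flange's underside. It points the same way as the key below.
- burette_key (a point): Lowest outer edge of the steel key on the thick burette's spindle, 17 mm from the axis along the unit's +x, 18 mm below the flange's underside. The key is 8 mm wide and runs from 1.5 to 18 mm below the flange, the last 2 mm tapering to 6 mm wide; the spindle below it is plain for 12 mm.
- slim_burette: The slim burette unit (loose), in the other hole of the rack: same flange, spindle and height, but its cylinder is only 24 mm across. To be left in the rack. Origin: centre of its flange's underside.
- rack: Fixed grey plastic block 80 x 200 x 45 mm (x, y, z) with two plain round holes, 38 mm across and 36 mm deep, 55 mm either side of its centre along its y axis. The burettes hang in them by the flange, free to turn. Origin: centre of its underside.
- titrator: The titrator, fixed: white, 300 x 150 mm, sloping black panel at its -x end (nearer the robot), flat deck 100 mm high over the rest with the drive socket in it. Two open steel clamp catches stand on the deck 44 to 69 mm left and right of the socket, 9 mm tall; a tube bridge 20 mm tall at the rear edge, 75 mm or more behind the socket. Origin: centre of its underside.
- socket (a point): Centre of the drive hub's top face, 104 mm above the bench; axes as the titrator's. The hub is a fixed steel ring 51 mm across, bore 26 mm wide, with one keyway notch 10.5 mm wide reaching 18.5 mm from the axis. The keyway points within 0.5 rad either side of this x axis, differently each time; these axes do NOT show it: look from above, or feel by pressing lightly and turning.
- key_rest (a point): Point on the socket's axis 18 mm above the hub's face. The burette's origin is here when the spindle's plain end is in the bore and the key rests on the hub's face outside the keyway; with the key over the keyway it goes on down, and when fully home the burette's origin is at the socket point, flange flat on the hub.
- coupling (a joint): Sprung disc in the bore, 22 mm below the hub's face when free. Value: metres it is pushed down, 0 free. The spindle's end meets it with the flange 8 mm above the face; flange flat on the face gives 0.008. It pushes back with 5.4 N at 0 and 10.2 N at 0.008, more than the burette's weight, so a burette let go rises about 8 mm.
- beaker: Glass beaker 66 mm across and 85 mm tall, loose on the bench; to be left alone. Origin: centre of its underside.
- sample_bottle: Small amber bottle 48 mm across, 85 mm tall with white cap, loose on the bench; to be left alone. Origin: centre of its underside.
Not all that is in view belongs to the job. What is shaped like the burette but pink or red is not meant.

How it is judged:
On the way, in this order (a step that is already met when the one before it is completed fails the run):
1. the thick burette is lifted clear of the rack (z of burette in the frame of rack above 0.08 m), for 0.2 s.
2. its spindle stands in the hub with the key slipped into the keyway (flange less than 14 mm above the hub's face) (z of burette in the frame of socket below 0.014 m and horizontal distance between burette and socket below 0.003 m), for 0.1 s.
At the end, for the whole second after the job is handed in: Thick burette upright in the hub (axis within 3 mm and 3 degrees), flange flat on its face (within 2 mm), coupling spring pushed down more than 6 mm, gripper still holding it there; slim burette within 20 mm, beaker and bottle within 30 mm of where they stood (z of burette in the frame of socket below 0.002 m and horizontal distance between burette and socket below 0.003 m and angle between burette's own z axis and vertical below 0.05 rad and value of joint coupling above 0.006 m and contact force between the fingers and burette above 5 N and distance of slim_burette from where it was at the start of the episode below 0.02 m and distance of each of beaker, sample_bottle from where it was at the start of the episode below 0.03 m); the arm keeps its last pose, push and grip.
It fails at once if the slim burette is moved more than 20 mm or tipped (distance of slim_burette from where it was at the start of the episode above 0.02 m or angle between slim_burette's own z axis and vertical above 0.25 rad).
It fails at once if the beaker or the sample bottle is moved more than 30 mm (distance of any of beaker, sample_bottle from where it was at the start of the episode above 0.03 m).
It also fails if it takes over 45 s, if anything falls off the work surface, if the arm or the gripper's body presses on something with over 40 N, if the wrist force passes 120 N, or if a joint passes its speed limit or range.

### The arm

A 6-joint arm with a two-finger parallel gripper is mounted at the origin on the work surface. World frame = base frame: x ahead of the robot, y to its left, z up, the work surface at z = 0. Lengths are in m, angles in rad, forces in N, time in s.
With the tool pointing down it reaches from about 0.325 to 0.775 m from the base axis. Payload 5.5 kg.
Tool frame: the origin (TCP) lies midway between the tips of the shut fingers; the grasp point (between the pads) lies 19 mm behind it; z points along the fingers, y is the line along which they close (so a half turn about z gives the same grasp; the last joint's range is limited). The gripper opens to 88 mm and grips with 3 to 60 N. Pads are 20 mm wide; open, the fingers measure 115 mm over their backs; the gripper's body (75 mm by 178 mm) begins 61 mm behind the grasp point.
Start: joints at [-1.331, 0.091, 1.231, -0, 1.82, -0.057], TCP at [0.175, -0.574, 0.223] pointing down, gripper open.
Joint ranges: [-2.87, 2.87], [-0.86, 2.18], [0.17, 2.46], [-1.51, 4.65], [0.06, 2.69], [-2.65, 2.65]. Speed limits (rad/s): [2.57, 2.57, 3.01, 3.14, 3.14, 3.14].

### API

Orientations are given as a 3x3 rotation matrix whose columns are the frame's x, y, z axes.
In Python, from plant import manip gives the robot as it stands. The module is installed in compiled form; this text tells all that it offers.
- The arm moves only by the shell command python3 -m jog 'ROWS' [OPENING] [FORCE]. ROWS is a JSON object of lists of equal length, an entry for each row: "travel": the shift along the tool's x, y, z in units of 50 mm (1.0 is 50 mm), a list of three; "spin": the turn about the tool's z in units of 10 degrees (1.0 is 10 degrees). In form: {"travel": [[dx, dy, dz], ...], "spin": [spin, ...]}. A call has 1 to 8 rows; each row shifts and turns the commanded pose from where the row before left it, along the tool's axes as they then stand; what a row does not reach is not made up. A row lasts 1/8 s, in which the tool goes at most 62.5 mm and 10.7 degrees, less where a joint would pass 70% of its speed; a pose out of reach is approached as far as the arm can. A call is refused whole if a number of a shift passes 1 or a number of a turn 1, either way. A call with a gripper value outside its range is refused whole. OPENING is the opening, from 0 (shut) to 1 (fully open), set as the call begins (- or left out, the last holds). The fingers move at their own pace and stop on an object; FORCE is the grip in N (left out, the last holds). Time passes only in rows, so rows that do not move let the fingers close. It gives the time, the measured TCP pose, the force, the opening and the grip force at its end, in the units of the state.
- manip.observe(): the state, without advancing time (a new reading comes with each control period).
- manip.capture(name): name is "scene" or "top" or "wrist"; returns a dict with "color" (420x560x3 uint8, red, green, blue), "intrinsics" (3x3 intrinsics, pixels), "origin" and "attitude" of the camera in the world. Camera axes: x right, y up, looking along -z (the intrinsics and any distortion apply to the point x, -y, -z); pixel columns grow to the right and rows downward; lengths in m; the calibration is good to about 2 mm. The wrist camera is an equidistant fisheye: a pixel r from the principal point sees the ray r / f radians off the axis. A picture is of the moment at which its call begins. There is no depth.
- manip.finish_job(): hands the job in; it is judged then, once.
Trained networks look in the newest picture that a camera, given by its name, has taken for a name from the list of things; names that differ only in an ending like _2 or _b are one class to them, and where a whole thing is asked for, a point or a joint stands for the part that bears it (a point fixed in the world has none). Each returns a list of dicts, best first, with "p" (0 to 1); they miss things now and then, are a little off and sometimes report something else, mostly with a low value. They report only what shows in the picture. A call takes as long as a camera call. They do not tell look-alikes from the thing itself.
- manip.regions_of(camera, query): "mask" (420x560 bool, what is visible of it) and "bbox" ([left, top, right, bottom] in pixels, round what is visible of it).
The state is a dict: "time_s": time; "joint_positions": joint angles; "qd": joint speeds; "joint_efforts": joint torques, N m; "eef_pos": TCP position; "orientation": TCP orientation; "contact_force": force on the tool from outside, world axes, zero at the start; "wrist_torque": the same for the moment, N m; "opening": finger opening in m; "finger_force": force on a finger pad.
Only numpy, scipy, OpenCV 4.12 (cv2) and the standard library are available. Lean on these libraries where they do the work, as an engineer would, in place of code of your own. Each camera call takes 0.05 s, during which the arm holds its last target. There are 200 camera calls.

## Working session

There is one attempt and no reset: what is moved stays moved. The work goes in short steps, Python scripts to look and compute and a shell command to move; the robot and the scene stay as the last step left them, time stands still between calls to the robot, and variables do not carry over. Pictures are saved under pics/ and viewed, at most 10 in all, crops included, and the job is handed in when it is done.

```bash
mkdir -p pics
cat > h.py <<'E'
import numpy as np, cv2
from plant import manip
def cap(n,f=None):
    c=manip.capture(n)
    if f: cv2.imwrite('pics/'+f,c['color'][:,:,::-1])
    return c
def proj(c,P,fish=False):
    K=np.array(c['intrinsics']);R=np.array(c['attitude']);o=np.array(c['origin'])
    p=(np.atleast_2d(P)-o)@R; p=p*[1,-1,-1]
    if fish:
        r=np.hypot(p[:,0],p[:,1]);t=np.arctan2(r,p[:,2]);u=p[:,:2]/np.maximum(r,1e-9)[:,None]*t[:,None]
    else: u=p[:,:2]/p[:,2:]
    return u*[K[0,0],K[1,1]]+K[:2,2]
def unproj(c,uv,z,fish=False):
    K=np.array(c['intrinsics']);R=np.array(c['attitude']);o=np.array(c['origin'])
    u=(np.atleast_2d(uv)-K[:2,2])/[K[0,0],K[1,1]]
    if fish:
        r=np.linalg.norm(u,axis=1,keepdims=True); d=np.hstack([u/np.maximum(r,1e-9)*np.sin(r),np.cos(r)])
    else: d=np.hstack([u,np.ones((len(u),1))])
    d=(d*[1,-1,-1])@R.T
    return o+d*((z-o[2])/d[:,2:])
E
python3 - <<'E'
from h import *
for n in ['top','scene']:
    c=cap(n,n+'0.png'); print(n,c['origin'],np.round(c['intrinsics'],1).tolist(),np.round(c['attitude'],3).tolist())
    for q in ['burette','slim_burette','rack','titrator','socket','burette_port','beaker','sample_bottle']:
        try: print(q,[(round(r['p'],2),[int(x) for x in r['bbox']]) for r in manip.regions_of(n,q)[:4]])
        except Exception as e: print(q,e)
print(manip.observe())
E
```

```text
top [0.46237598 0.03376284 0.88545868] [[441.2, 0.0, 286.7], [0.0, 441.2, 205.2], [0.0, 0.0, 1.0]] [[0.018, 0.987, -0.163], [-1.0, 0.016, -0.011], [-0.008, 0.163, 0.987]]
burette [(0.92, [216, 251, 253, 281]), (0.9, [280, 280, 310, 305]), (0.81, [223, 190, 252, 219]), (0.45, [359, 140, 473, 316])]
slim_burette [(0.75, [218, 249, 248, 280]), (0.73, [160, 260, 193, 288])]
rack [(0.73, [153, 243, 261, 294])]
titrator [(0.91, [359, 136, 473, 314])]
socket [(0.85, [357, 139, 472, 315]), (0.36, [154, 147, 189, 176])]
burette_port [(0.67, [211, 250, 248, 277]), (0.6, [222, 188, 252, 220]), (0.6, [280, 280, 312, 308])]
beaker [(0.85, [253, 114, 291, 154])]
sample_bottle [(0.7, [155, 148, 188, 178])]
scene [0.98303186 0.48898231 0.51532484] [[409.9, 0.0, 283.7], [0.0, 409.9, 211.1], [0.0, 0.0, 1.0]] [[-0.745, -0.399, 0.535], [0.667, -0.419, 0.616], [-0.022, 0.815, 0.578]]
burette [(0.88, [324, 163, 346, 218]), (0.78, [349, 189, 381, 239]), (0.56, [305, 221, 341, 285])]
slim_burette [(0.76, [405, 213, 433, 266])]
rack [(0.72, [329, 214, 454, 300])]
titrator [(0.61, [143, 140, 293, 230])]
socke
[... 396 characters left out ...]
2]), 'qd': array([-1.04715682e-03, -1.37531906e-03, -4.86672402e-04,  7.30552333e-05,
        1.50622623e-03, -4.82195697e-04]), 'joint_efforts': array([-1.91847968e-03, -4.46196949e+01, -4.06508875e+01,  6.95769140e-02,
        1.94567163e-02, -5.24984813e-06]), 'eef_pos': array([ 0.17547492, -0.5737897 ,  0.22263457]), 'orientation': array([[ 9.56280596e-01,  2.92450715e-01,  8.61836702e-06],
       [ 2.92450715e-01, -9.56280596e-01, -1.43544846e-05],
       [ 4.04359787e-06,  1.62473627e-05, -1.00000000e+00]]), 'contact_force': array([-0.40069967,  0.21560117,  0.08897593]), 'wrist_torque': array([-0.01361189,  0.07029372,  0.06888972]), 'finger_force': 0.0, 'opening': 0.0876386457771325}
```

```bash
python3 -c "
import cv2
t=cv2.imread('pics/top0.png')[110:330,140:490]
cv2.imwrite('pics/topc.png',cv2.resize(t,None,fx=2.28,fy=2.28,interpolation=2))"
```

```text
(no output)
```

View pics/topc.png

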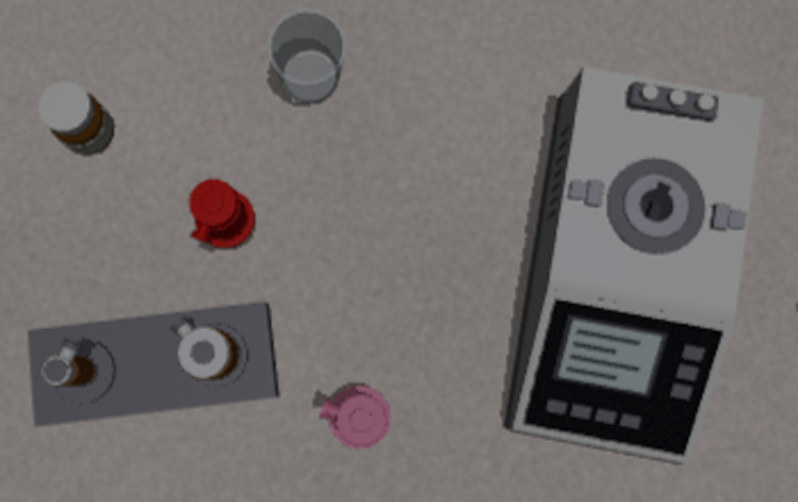

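View pics/scene0.png

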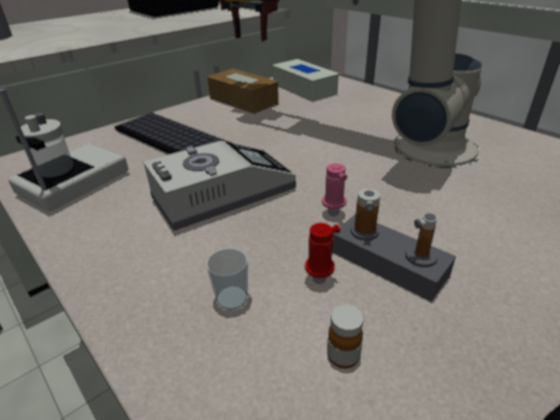

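Run:
```python
from h import *
import json
c=cap('top')
np.save('topcal.npy',c,allow_pickle=True)
f=lambda x,y:(140+(x+.5)/2.28-.5,110+(y+.5)/2.28-.5)
for n,p,z in [('thickcap',f(204,351),.131),('flange',f(212,353),.053),('port',f(185,327),.121),('hub',f(656,205),.104),('keyway',f(664,187),.104),('slimcap',f(61,371),.131),('catchL',f(586,192),.105),('catchR',f(727,216),.105),('beaker',f(306,82),0),('pink',f(360,418),.1)]+[('rackc%d'%i,f(*q),.045) for i,q in enumerate([(28,330),(268,303),(278,396),(35,425)])]:
    print(n,np.round(unproj(c,p,z)[0],4))
for q in ['burette','socket']:
  for r in manip.regions_of('top',q)[:2]:
    print(q,r['bbox'],r['p'])
im=c['color']
s=im[185:216,412:444].astype(np.uint8)
cv2.imwrite('pics/hub.png',cv2.resize(np.hstack([s,im[245:285,210:262][:31,:]]),None,fx=9,fy=9,interpolation=2)[:,:,::-1])
```

```text
thickcap [0.4844 0.1383 0.131 ]
flange [0.4852 0.1424 0.053 ]
port [0.5025 0.1548 0.121 ]
hub [ 0.6054 -0.2095  0.104 ]
keyway [ 0.6199 -0.2163  0.104 ]
slimcap [0.4678 0.2441 0.131 ]
catchL [ 0.6147 -0.1546  0.105 ]
catchR [ 0.5973 -0.2644  0.105 ]
beaker [0.7332 0.0728 0.    ]
pink [0.4365 0.0209 0.1   ]
rackc0 [0.5017 0.2977 0.045 ]
rackc1 [0.5276 0.0982 0.045 ]
rackc2 [0.4513 0.0877 0.045 ]
rackc3 [0.4242 0.2867 0.045 ]
burette [222.4, 188.8, 252.7, 215.7] 0.96
burette [279.6, 276.6, 310.8, 308.7] 0.95
socket [358.2, 139.4, 472.5, 315.2] 0.76
```

View pics/hub.png

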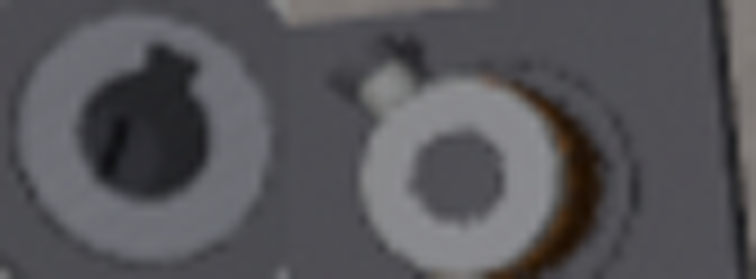

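```bash
python3 -m jog '{"travel":[[0.72,-0.84,0],[0.72,-0.84,0],[0.72,-0.84,0],[0.72,-0.84,0],[0.72,-0.84,0],[0.72,-0.84,0],[0.72,-0.84,0]],"spin":[0,0,0,0,0,0,0]}' 1 30; python3 -m jog '{"travel":[[0.72,-0.84,-0.1],[0.72,-0.84,-0.1],[0.72,-0.84,-0.1],[0.72,-0.84,-0.1],[0.72,-0.84,0],[0.6,-0.7,0],[0.4,-0.4,0],[0,0,0]],"spin":[0,0,0,0,0,0,0,0]}'
python3 - <<'E'
from h import *
c=cap('wrist','w1.png');np.save('w1.npy',c,allow_pickle=True)
s=manip.observe();print(s['time_s'],s['eef_pos'],np.round(s['orientation'],3).tolist(),s['joint_positions'],s['contact_force'])
print(c['origin'],np.round(c['intrinsics'],1).tolist(),np.round(c['attitude'],3).tolist())
for q in ['burette','burette_port']: print([(round(r['p'],2),r['bbox']) for r in manip.regions_of('wrist',q)[:3]])
print(proj(c,[[.4844,.1383,.131],[.5025,.1548,.121]],True))
E
```

```text
time_s: 1.92
eef_pos: [0.3308, -0.2173, 0.2229]
orientation: [[0.956, 0.292, 0.001], [0.292, -0.956, -0.001], [0.001, 0.001, -1.0]]
contact_force: [0.5, -0.5, 0.6]
opening: 0.0879
finger_force: 0.0
time_s: 2.92
eef_pos: [0.473, 0.1031, 0.2421]
orientation: [[0.955, 0.295, -0.001], [0.295, -0.955, -0.0], [-0.001, -0.0, -1.0]]
contact_force: [0.3, -0.3, 0.3]
opening: 0.0878
finger_force: 0.0
2.975 [0.4727735  0.10202366 0.24236196] [[0.956, 0.294, -0.001], [0.294, -0.956, -0.0], [-0.001, 0.0, -1.0]] [ 1.42430724e-01 -2.15384610e-01  1.48966823e+00 -3.57700184e-04
  1.86827956e+00  1.41477678e+00] [-0.01821374 -0.16720421  1.18280434]
[0.54620955 0.12654186 0.40356016] [[325.2, 0.0, 283.6], [0.0, 325.2, 203.4], [0.0, 0.0, 1.0]] [[0.295, 0.917, 0.27], [-0.956, 0.283, 0.084], [0.001, -0.283, 0.959]]
[(0.95, [318.4, 206.4, 367.1, 268.4]), (0.93, [227.9, 137.7, 277.9, 201.6]), (0.85, [258.5, 30.8, 309.3, 87.7])]
[(0.87, [262.2, 29.1, 309.3, 84.7]), (0.69, [225.8, 142.3, 277.4, 196.7]), (0.67, [320.9, 201.9, 365.0, 269.1])]
[[249.0177487  175.76721837]
 [237.85876456 148.88973194]]
```

View pics/w1.png

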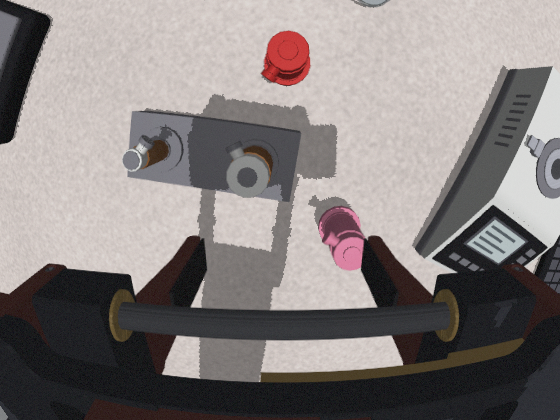

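Run:
```python
import cv2
i=cv2.imread('pics/w1.png')[130:205,215:285]
cv2.imwrite('pics/w1c.png',cv2.resize(i,None,fx=8,fy=8,interpolation=2))
```

```text
(no output)
```

View pics/w1c.png

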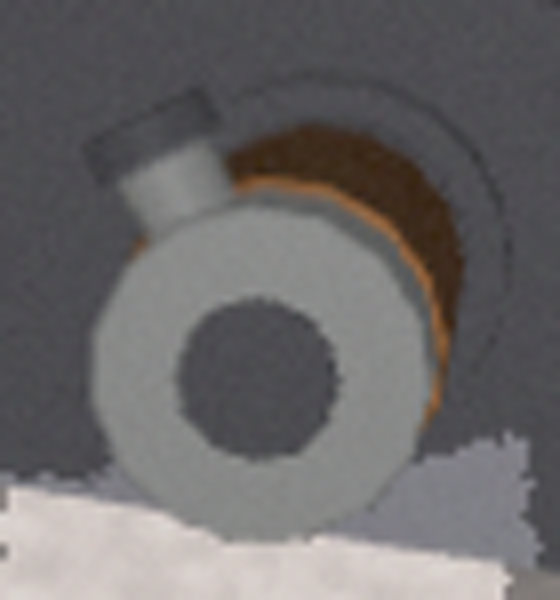

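Run:
```python
from h import *
c=np.load('w1.npy',allow_pickle=True).item()
f=lambda x,y:(215+(x+.5)/8-.5,130+(y+.5)/8-.5)
a=unproj(c,f(260,378),.131,True)[0];print(a)
for p,z in [((143,120),.124),((143,120),.1285),((168,161),.1285),((168,161),.124)]:
    d=unproj(c,f(*p),z,True)[0]-a;print(d,np.hypot(*d[:2]),np.arctan2(d[1],d[0]))
for th in (.7,.8,.9): # synthetic: predicted pixels
    ux=np.array([np.cos(th),np.sin(th),0]);uy=np.array([-np.sin(th),np.cos(th),0]);b=a*[1,1,0]+[0,0,.121]
    P=[b+.031*ux+7.5e-3*(np.cos(t)*uy+[0,0,np.sin(t)]) for t in (0,np.pi/2,np.pi)]
    print(th,((proj(c,P,True)-[214.5+.06,129.5+.06])*8).round().tolist())
t=np.load('topcal.npy',allow_pickle=True).item()
H=unproj(t,(427.6,199.5),.104)[0];print(H,unproj(t,(412+172/9-.5,185+62/9-.5),.104)[0]-H)
```

```text
[0.48302891 0.13967035 0.131     ]
[ 0.02226196  0.02043587 -0.007     ] 0.030219527990090134 0.7426565481870604
[ 0.02292062  0.0198956  -0.0025    ] 0.030351104399458696 0.7148641214626034
[ 0.01941251  0.01610069 -0.0025    ] 0.0252205837802246 0.6924110197860085
[ 0.01869646  0.01657888 -0.007     ] 0.02498833779022619 0.7254400339228398
0.7 [[94.0, 133.0], [144.0, 113.0], [217.0, 78.0]]
0.8 [[72.0, 152.0], [119.0, 126.0], [189.0, 85.0]]
0.9 [[53.0, 173.0], [95.0, 141.0], [161.0, 94.0]]
[ 0.60562076 -0.20984449  0.104     ] [ 0.01492375 -0.00590426  0.        ]
```

```bash
python3 -m jog '{"travel":[[0.42,-0.64,0],[0,0,0],[0,0,0],[0,0,0],[0,0,0.3]],"spin":[0,-0.9,-0.9,-0.7,0]}'
python3 - <<'E'
from h import *
s=manip.observe();print(s['eef_pos'],np.round(s['orientation'],3).tolist())
R=s['orientation'];print('yaw',np.arctan2(R[1,0],R[0,0]),'units',R.T@(np.array([.4835,.139,.078])-s['eef_pos'])/.05)
E
```

```text
time_s: 3.7
eef_pos: [0.4841, 0.1375, 0.2288]
orientation: [[0.745, 0.667, 0.003], [0.667, -0.745, 0.0], [0.003, 0.002, -1.0]]
contact_force: [0.0, 0.4, -0.1]
opening: 0.0879
finger_force: 0.0
[0.48408154 0.13745895 0.22875728] [[0.745, 0.667, 0.003], [0.667, -0.745, 0.0], [0.003, 0.002, -1.0]]
yaw 0.7303070252669819 units [ 0.00367506 -0.0361273   3.01510684]
```

```bash
python3 -m jog '{"travel":[[0.02,-0.03,0.8],[0,0,0.8],[0,0,0.7],[0,0,0.5],[0,0,0.2],[0,0,0]],"spin":[0,0,0,0,0,0]}'; python3 -m jog '{"travel":[[0,0,0],[0,0,0],[0,0,0],[0,0,0],[0,0,0],[0,0,0]],"spin":[0,0,0,0,0,0]}' 0 40
```

```text
time_s: 4.45
eef_pos: [0.483, 0.1398, 0.0771]
orientation: [[0.744, 0.668, -0.001], [0.668, -0.744, -0.0], [-0.001, -0.0, -1.0]]
contact_force: [0.2, -0.1, -0.4]
opening: 0.0881
finger_force: 0.0
time_s: 5.2
eef_pos: [0.4835, 0.1402, 0.0777]
orientation: [[0.743, 0.669, 0.0], [0.669, -0.743, -0.0], [0.0, 0.0, -1.0]]
contact_force: [1.4, -0.5, -0.8]
opening: 0.0392
finger_force: 40.0
```

```bash
python3 -m jog '{"travel":[[0,0,-0.3],[0,0,-0.7],[0,0,-0.8],[0,0,-0.7],[0,0,-0.4],[0,0,-0.1],[0,0,0],[0,0,0]],"spin":[0,0,0.9,0.9,0.9,0.9,0.9,0.9]}' 0 40
python3 - <<'E'
from h import *
c=cap('wrist','w2.png');np.save('w2.npy',c,allow_pickle=True)
s=manip.observe();R=s['orientation'];print('yaw',np.arctan2(R[1,0],R[0,0]),'units',R.T@(np.array([.6056,-.2098,.24])-s['eef_pos'])/.05)
E
```

```text
time_s: 6.2
eef_pos: [0.4833, 0.1403, 0.2284]
orientation: [[0.977, -0.213, 0.0], [-0.213, -0.977, 0.0], [0.0, -0.0, -1.0]]
contact_force: [0.0, -0.4, -3.1]
opening: 0.0393
finger_force: 40.0
yaw -0.22056699186629242 units [ 3.91961046  6.29647323 -0.23418635]
```

```bash
python3 -m jog '{"travel":[[0.4,0.4,0],[0.65,0.75,0],[0.65,0.75,0],[0.65,0.75,0],[0.65,0.75,0],[0.4,0.5,0],[0.1,0.1,0],[0,0,0]],"spin":[0,0,0,0,0,0,0,0]}'
python3 - <<'E'
from h import *
c=cap('wrist','w3.png');np.save('w3.npy',c,allow_pickle=True)
s=manip.observe();R=s['orientation'];print('yaw',np.arctan2(R[1,0],R[0,0]),'units',R.T@(np.array([.6056,-.2098,.24])-s['eef_pos'])/.05)
print(s['eef_pos'],proj(c,[[.6056,-.2098,.104],[.6205,-.2157,.104]],True))
E
```

```text
time_s: 7.25
eef_pos: [0.6129, -0.0915, 0.2276]
orientation: [[0.978, -0.207, -0.001], [-0.207, -0.978, 0.001], [-0.001, -0.0, -1.0]]
contact_force: [-0.8, -0.1, -2.6]
opening: 0.0393
finger_force: 40.0
yaw -0.2078967618895441 units [ 0.35034282  2.35664538 -0.24444264]
[ 0.61277818 -0.09088224  0.22784626] [[408.45810818 178.20125303]
 [412.37404668 161.74887302]]
```

View pics/w3.png

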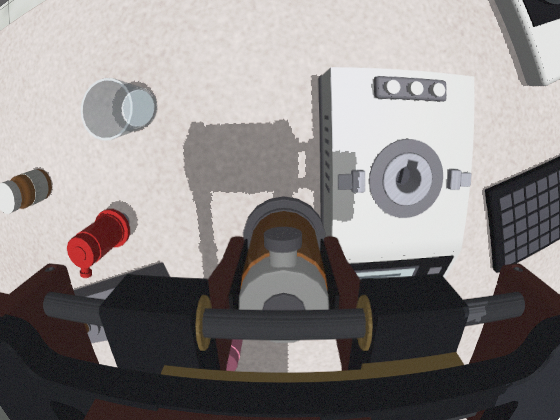

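Run:
```python
import cv2
i=cv2.imread('pics/w3.png');a=cv2.resize(i[143:213,373:443],None,fx=7,fy=7,interpolation=2)
b=cv2.resize(i[200:320,235:285+50],None,fx=4,fy=4,interpolation=2)[:490]
import numpy as np
b=np.pad(b,((0,490-len(b)),(0,0),(0,0)));cv2.imwrite('pics/w3c.png',np.hstack([a,b])[:, :800])
```

```text
(no output)
```

View pics/w3c.png

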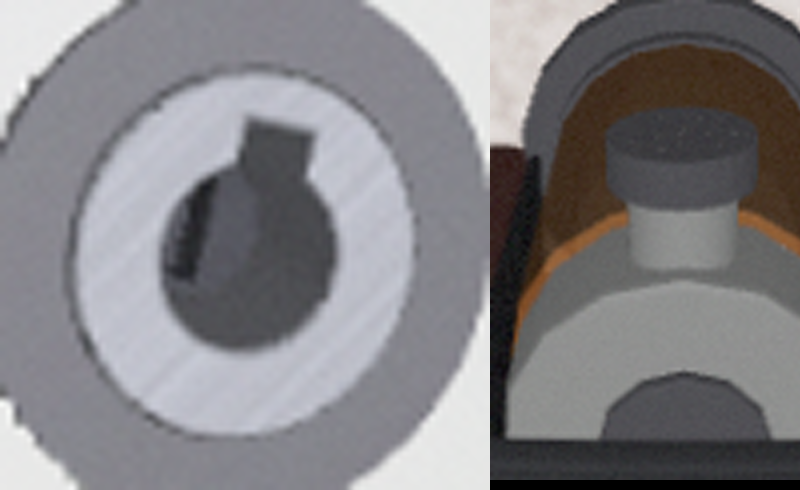

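```bash
cat > m.py <<'E'
from h import *
c=np.load('w3.npy',allow_pickle=True).item()
f=lambda x,y:(373+(x+.5)/7-.5,143+(y+.5)/7-.5)
H=unproj(c,f(244,254),.104,True)[0];K=unproj(c,f(281.5,126),.104,True)[0];d=K-H
# fit hub by outline
E=unproj(c,[f(74,260),f(413,250),f(250,72),f(238,437)],.104,True);print(E.round(4).tolist(),[round(float(np.hypot(*(e-H)[:2])),4) for e in E])
x,y=E[:,0],E[:,1];A=np.c_[2*x,2*y,np.ones(4)];s=np.linalg.lstsq(A,x*x+y*y,rcond=None)[0];print('circ',s[:2],np.sqrt(s[2]+s[0]**2+s[1]**2))
print(H,d,np.hypot(*d[:2]),np.arctan2(d[1],d[0]))
d=K[:2]-s[:2];print('key yaw (circ centre)',np.arctan2(d[1],d[0]),np.hypot(*d))
kl,kr=unproj(c,[f(248,120),f(315,132)],.104,True);e=kl-kr;print('edge yaw',np.arctan2(e[1],e[0])-np.pi/2,np.hypot(*e[:2]))
T=np.array([.61278,-.09088,.22785]);yaw=-.208;ux=np.array([np.cos(yaw),np.sin(yaw),0]);uy=np.array([-ux[1],ux[0],0])
g=lambda P:((proj(c,P,True)+.5-[235,200])*4-.5+[490,0]).round().tolist()
for dx in (-.003,0,.003):
    O=T+ux*dx-[0,0,.0327]
    print(dx,'portface L,top,R,bot',g([O+ux*.031+.0075*(np.cos(t)*uy+[0,0,np.sin(t)])+[0,0,.076] for t in (0,np.pi/2,np.pi,-np.pi/2)]),'captop',g([O+ux*.019+[0,0,.084],O+ux*.026+[0,0,.008]]))
E
python3 m.py
```

```text
[[0.609, -0.1845, 0.104], [0.6009, -0.2341, 0.104], [0.6295, -0.2127, 0.104], [0.5797, -0.2051, 0.104]] [0.0245, 0.0258, 0.0247, 0.0257]
circ [ 0.60456126 -0.2092436 ] 0.025174099472550625
[ 0.60517194 -0.20867718  0.104     ] [ 0.01636243 -0.00758467  0.        ] 0.018034862977007102 -0.4340581231743335
key yaw (circ centre) -0.39208343591812433 0.018366879283932176
edge yaw -0.33583944236811525 0.010130478913573764
-0.003 portface L,top,R,bot [[607.0, 152.0], [684.0, 183.0], [760.0, 152.0], [684.0, 125.0]] captop [[684.0, 299.0], [684.0, 9.0]]
0 portface L,top,R,bot [[607.0, 124.0], [684.0, 153.0], [761.0, 124.0], [684.0, 98.0]] captop [[684.0, 272.0], [684.0, -10.0]]
0.003 portface L,top,R,bot [[606.0, 95.0], [684.0, 123.0], [761.0, 95.0], [684.0, 70.0]] captop [[684.0, 244.0], [684.0, -30.0]]
```

```bash
cat > g.py <<'E'
from h import *
import sys
s=manip.observe();R=s['orientation'];yaw=np.arctan2(R[1,0],R[0,0])
T=np.array([.6050+.001*np.cos(yaw),-.2092+.001*np.sin(yaw),float(sys.argv[1])])
print('t',s['time_s'],'yaw',yaw,'spin',(yaw+.37)/np.radians(10),'units',(R.T@(T-s['eef_pos'])/.05).round(3),'tilt',R[:,2].round(4))
E
python3 -m jog '{"travel":[[0.1,0.4,0],[0.1,0.7,0],[0.1,0.7,0],[0.06,0.5,0],[0,0,0],[0,0,0],[0,0,0]],"spin":[0,0,0,0,0.46,0.47,0]}'; python3 g.py .19
```

```text
time_s: 8.18
eef_pos: [0.6065, -0.2083, 0.228]
orientation: [[0.932, -0.362, 0.0], [-0.362, -0.932, -0.0], [0.0, 0.0, -1.0]]
contact_force: [-0.5, -0.5, -2.3]
opening: 0.0393
finger_force: 40.0
t 8.175 yaw -0.3705877810341679 spin -0.003367737253565552 units [-0.001  0.028  0.759] tilt [ 3.e-04 -4.e-04 -1.e+00]
```

```bash
python3 -m jog '{"travel":[[0,0.03,0.3],[0,0,0.46],[0,0,0.25],[0,0,0.15],[0,0,0.1],[0,0,0.1],[0,0,0]],"spin":[0,0,0,0,0,0,0]}'; python3 g.py .1367
```

```text
time_s: 9.05
eef_pos: [0.6062, -0.2093, 0.1596]
orientation: [[0.932, -0.363, 0.0], [-0.363, -0.932, 0.0], [0.0, -0.0, -1.0]]
contact_force: [0.8, 0.3, -1.2]
opening: 0.0396
finger_force: 40.0
t 9.05 yaw -0.37155690377181266 spin -0.008920401523286485 units [-0.003  0.006  0.458] tilt [ 0.  0. -1.]
```

```bash
python3 -m jog '{"travel":[[0,0,0.06],[0,0,0.06],[0,0,0.06],[0,0,0.06],[0,0,0]],"spin":[0,0,0,0,0]}'; python3 g.py .1367
```

```text
time_s: 9.68
eef_pos: [0.606, -0.2093, 0.1471]
orientation: [[0.932, -0.363, -0.001], [-0.363, -0.932, 0.0], [-0.001, -0.0, -1.0]]
contact_force: [0.9, 0.3, -1.9]
opening: 0.0393
finger_force: 40.0
t 9.675 yaw -0.3716312595266154 spin -0.00934642861655718 units [0.001 0.006 0.208] tilt [-7.e-04  3.e-04 -1.e+00]
```

```bash
python3 -m jog '{"travel":[[0,0,0.06],[0,0,0.06],[0,0,0.05],[0,0,0.04],[0,0,0],[0,0,0]],"spin":[0,0,0,0,0,0]}' 0 58; python3 g.py .1367
```

```text
time_s: 10.42
eef_pos: [0.6064, -0.2095, 0.1387]
orientation: [[0.932, -0.363, 0.002], [-0.363, -0.932, -0.001], [0.002, 0.0, -1.0]]
contact_force: [-2.3, 1.2, 5.3]
opening: 0.0395
finger_force: 58.0
t 10.425 yaw -0.37171150663426655 spin -0.009806210675211431 units [-0.009  0.005  0.041] tilt [ 1.8e-03 -8.0e-04 -1.0e+00]
```

```bash
python3 -m jog '{"travel":[[0,0,0.03],[0,0,0.03],[0,0,0.03],[0,0,0]],"spin":[0,0,0,0]}'; python3 -m jog '{"travel":[[0,0,0.03],[0,0,0.03],[0,0,0]],"spin":[0,0,0]}'
```

```text
time_s: 10.92
eef_pos: [0.6065, -0.2096, 0.1367]
orientation: [[0.932, -0.363, 0.004], [-0.363, -0.932, -0.002], [0.004, 0.0, -1.0]]
contact_force: [-5.1, 1.7, 14.4]
opening: 0.0396
finger_force: 58.0
time_s: 11.3
eef_pos: [0.6066, -0.2096, 0.1366]
orientation: [[0.932, -0.363, 0.006], [-0.363, -0.932, -0.002], [0.006, 0.0, -1.0]]
contact_force: [-9.8, 3.2, 23.6]
opening: 0.0394
finger_force: 58.0
```

Run:
```python
from h import *
c=cap('scene');cv2.imwrite('pics/s2.png',cv2.resize(c['color'][60:260,120:320],None,fx=3,fy=3,interpolation=2)[:,:,::-1])
s=manip.observe();print(s['time_s'],s['eef_pos'],s['contact_force'],s['finger_force'])
```

```text
11.35 [ 0.60657227 -0.20958734  0.13661216] [-9.34821385  2.70854205 24.47114848] 58.00846338272095
```

View pics/s2.png

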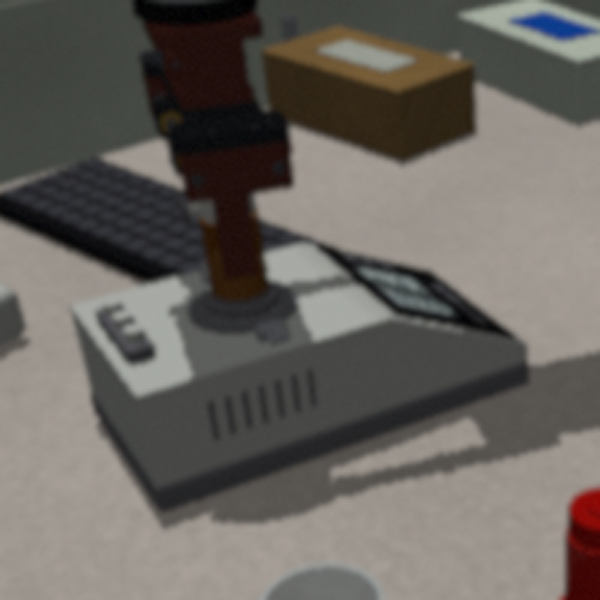

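The picture shows the burette upright in the hub at about (240, 300) in the crop. Its flange is flat on the hub and the gripper still holds it.

```bash
python3 -c "
from plant import manip
print(manip.finish_job())"
```

```text
the job is handed in; nothing more can be done
None
```

The thick burette is in the drive socket with its key in the keyway and its flange flat on the hub, held in the gripper at 58 N and pressed down with about 24 N; I handed the job in at 11.4 s, and no verdict came back.

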